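# Tare-ready: nest the sweet measures and hover them over the scale pan

### The arm

A 7-joint arm with a two-finger parallel gripper is mounted at the origin on the work surface. World frame = base frame: x ahead of the robot, y to its left, z up, the work surface at z = 0. Lengths are in m, angles in rad, forces in N, time in s.
With the tool pointing down it reaches from about 0.425 to 0.925 m from the base axis. Payload 6.8 kg.
Tool frame: the origin (TCP) lies at the very end of the fingers, on their centre line; the grasp point (between the pads) lies 19 mm behind it; x points along the fingers, y is the direction in which the jaws open and shut, and the axes are right-handed (so a half turn about x gives the same grasp; the last joint's range is limited). The gripper opens to 85 mm and grips with 20 to 120 N. Pads are 22 mm wide; open, the fingers measure 114 mm over their backs; the gripper's body (76 mm by 85 mm) begins 54 mm behind the grasp point. The pads swing forward as they close: fully open they stand 13 mm farther back than shut.
Start: joints at [-1.383, 0.477, 0.022, 1.555, -0.011, 1.109, -0.083], TCP at [0.197, 0.646, 0.231] pointing down, gripper open.
Joint ranges: [-2.96, 2.96], [-0.34, 2.1], [-1.41, 1.46], [0.24, 2.44], [-1.37, 4.51], [0.17, 1.92], [-2.96, 2.96]. Speed limits (rad/s): [2.39, 2.39, 3.14, 3.14, 3.14, 3.14, 3.14].

### API

Orientations are given as a rotation vector (axis times angle).
In Python, from bench import get_obs, grab_frame, camera_info, hand_in gives the robot as it stands.
- The arm moves only by the tool apply_moves, never from a script. Its argument "series" is text: rows parted by semicolons, each of 7 numbers parted by spaces: the turn, a rotation vector about the tool's x, y, z in rad, then the shift along the tool's x, y, z in m, then the opening, from 0 (shut) to 1 (fully open). In form: wx wy wz tx ty tz hand; .... A call has 1 to 12 rows; each row is the pose to reach, as a shift and turn from the pose commanded when the call began, along the tool's axes at that moment; what a row does not reach only later rows make up. A row lasts 1/8 s, in which the tool goes at most 62.5 mm and 10.7 degrees, less where a joint would pass 70% of its speed; a pose out of reach is approached as far as the arm can. A call with a gripper value outside its range is refused whole. The fingers move at their own pace and stop on an object; "force" is the grip in N (left out, the last holds). Time passes only in rows, so rows that repeat a pose let the fingers close. It gives the time, the measured TCP pose, the force and the opening at its end, in the units of the state.
- get_obs(): the state, without advancing time (a new reading comes with each control period).
- grab_frame(name): name is "scene" or "top"; returns the picture (480x640x3 uint8, blue, green, red); there is no depth.
- camera_info(name): a dict with "fov_y" (degrees; the focal length in pixels is half the picture's height over the tangent of half this angle, whatever the lens; pixels are square), "cx", "cy" (the principal point, pixels), "rvec" (rotation vector, rad) and "tvec" (3), from world to camera coordinates, as OpenCV has them. Camera axes: x right, y down, z forward; pixel columns grow to the right and rows downward; lengths in m; the calibration is good to about 2 mm. A picture is of the moment at which its call begins. camera_info takes no time and is no camera call.
- hand_in(): hands the job in, once; it reports no verdict.
The state is a dict: "clock": time; "joints": joint angles; "qvel": joint speeds; "tau": joint torques, N m; "tcp_pos": TCP position; "orientation": TCP orientation; "contact_force": force on the tool from outside, world axes, zero at the start; "moment": the same for the moment, N m; "grip_width": finger opening in m.
Only numpy, scipy, OpenCV 4.12 (cv2) and the standard library are available. Lean on these libraries where they do the work, as an engineer would, in place of code of your own. Each camera call takes 0.05 s, during which the arm holds its last target.

### The job

At the sweet stall, set the red measuring cup into the blue one so that it is fully nested, then pick up the nested pair by the blue cup and carry it high over the jars in the crate to the scale. Finish still holding the pair upright and still, about a centimetre above the scale pan and centred over the round mark in its middle, so that the scale can zero itself before the cups go on: never touch the scale or its pan, do not put the cups down or let go. Leave the yellow cup, the jars, the tin and the scoop where they are.

Things in the scene. Friction and masses are not known exactly. Their poses are not given: they have to be found in the camera images.
- red_cup_center (a point): Red plastic cup, open top, 56 mm tall, 40 to 85 g; point: its centre, 28 mm above the foot; z up. Foot 32 mm across, body widening to 50 mm at 38 mm up, then a shoulder and a straight collar 60 mm across (inside 55) up to the rim. Nested, its shoulder rests on the blue rim, its centre 18 mm above the blue one's; fingers reaching below its shoulder would strike that rim. The three cups start at three places in any order.
- blue_cup_center (a point): Blue cup, same shape and size as the red; point: its centre, 28 mm above its foot; z up. It stands upright on the table left of the crate. It takes the red cup (about 2 mm play at the side, pair 74 mm tall) and the pair is carried by its collar, 38 to 56 mm above its foot; the red one only rests in it.
- yellow_cup_center (a point): Bystander: yellow cup, same shape and size as the red one; leave it alone. The point is its centre, 28 mm above its foot. Starts upright on the table.
- pan_center (a point): Centre of the scale pan's upper face; z up. The pan is a flat round steel plate 160 mm across, with a 5 mm lip at its edge and a white round mark with a dark edge, 48 mm across, in its middle. Rigid, fixed on a grey counter scale (220 x 200 x 50 mm) to the robot's right of the crate; pan face 64 mm above the table.
- scale: The whole fixed counter scale, with its pan. Origin under the centre of its base, on the table; its x axis points from the display side to the back, z up. The pan's centre lies 15 mm along +x from the origin.
- crate: Fixed wooden crate of sweets between the cups and the scale: 440 mm long along its own x (away from the robot), 110 mm wide along y, 60 mm high, with five compartments; jars stand in the second, third and fourth, loose sweets in the end ones. Origin under its centre, on the table.
- jar0_center (a point): Bystander: clear jar of sweets with a coloured lid, 132 mm tall, 66 mm across, loose, standing in the crate (lid top 140 mm above the table). The point is its centre, 66 mm above its foot. The jar nearest the robot.
- jar1_center (a point): Bystander: clear jar of sweets with a coloured lid, 132 mm tall, 66 mm across, loose, standing in the crate (lid top 140 mm above the table). The point is its centre, 66 mm above its foot. The middle jar.
- jar2_center (a point): Bystander: clear jar of sweets with a coloured lid, 132 mm tall, 66 mm across, loose, standing in the crate (lid top 140 mm above the table). The point is its centre, 66 mm above its foot. The farthest jar.
- tin_center (a point): Bystander: green tin, 72 mm across, 100 mm tall, loose on the table at the far left. The point is its centre, 50 mm above its foot.
- scoop: Bystander: small steel sweet scoop with a dark wooden handle, lying on the table beyond the scale. 163 mm long along its x (handle towards -x, to 83 mm from the origin), 58 mm wide, 30 mm tall. Origin on the table at about its middle.

How it is judged:
On the way, in this order (a step that is already met when the one before it is completed fails the run):
1. the red cup is fully nested in the blue cup and let go, with the blue cup standing on the table left of the crate (z of red_cup_center in the frame of blue_cup_center between 0.014 and 0.022 m and x of red_cup_center in the frame of blue_cup_center between -0.005 and 0.005 m and y of red_cup_center in the frame of blue_cup_center between -0.005 and 0.005 m and angle between the z axis of red_cup_center and the z axis of blue_cup_center, either way round below 0.12 rad and height (world z) of blue_cup_center below 0.039 m and world y of blue_cup_center above 0.08 m and contact force between red_cup and the fingers below 0.2 N and linear speed of red_cup below 0.03 m/s), for 0.2 s.
2. the nested pair is carried over the crate, above the jars (z of red_cup_center in the frame of blue_cup_center between 0.014 and 0.022 m and x of red_cup_center in the frame of blue_cup_center between -0.005 and 0.005 m and y of red_cup_center in the frame of blue_cup_center between -0.005 and 0.005 m and angle between the z axis of red_cup_center and the z axis of blue_cup_center, either way round below 0.12 rad and y of blue_cup_center in the frame of crate between -0.06 and 0.06 m and height (world z) of blue_cup_center above 0.165 m).
At the end, for the whole second after the job is handed in: Red nested in blue (18 mm higher within 4 mm, 5 mm off-axis at most); the blue cup gripped, upright within 0.12 rad and still (under 20 mm/s), its foot 3 to 25 mm above the pan and its axis within 15 mm of the pan's centre; neither cup touches the scale (z of red_cup_center in the frame of blue_cup_center between 0.014 and 0.022 m and x of red_cup_center in the frame of blue_cup_center between -0.005 and 0.005 m and y of red_cup_center in the frame of blue_cup_center between -0.005 and 0.005 m and angle between the z axis of red_cup_center and the z axis of blue_cup_center, either way round below 0.12 rad and horizontal distance between blue_cup_center and pan_center below 0.015 m and z of blue_cup_center in the frame of pan_center between 0.031 and 0.053 m and angle between blue_cup_center's own z axis and vertical below 0.12 rad and angle between red_cup_center's own z axis and vertical below 0.15 rad and linear speed of blue_cup below 0.02 m/s and contact force between blue_cup and the fingers above 1 N and contact force between each of blue_cup, red_cup and scale below 0.05 N); the arm keeps its last pose, push and grip.
It fails at once if the scale or its pan is touched (contact force between scale and anything else above 0.5 N).
It fails at once if the yellow cup is shoved or tipped (distance of yellow_cup_center from where it was at the start of the episode above 0.02 m or angle between yellow_cup_center's own z axis and vertical above 0.3 rad).
It fails at once if a jar is shoved or tipped (distance of any of jar0_center, jar1_center, jar2_center from where it was at the start of the episode above 0.02 m or angle between any of jar0_center, jar1_center, jar2_center's own z axis and vertical above 0.3 rad).
It fails at once if the tin or the scoop is shoved or tipped (distance of any of tin_center, scoop from where it was at the start of the episode above 0.02 m or angle between any of tin_center, scoop's own z axis and vertical above 0.3 rad).
It also fails if it takes over 64 s, if anything falls off the work surface, if the arm or the gripper's body presses on something with over 40 N, if the wrist force passes 120 N, or if a joint passes its speed limit or range.

## Working session

There is one attempt and no reset: what is moved stays moved. The work goes in short steps, Python scripts to look and compute and a tool call to move; the robot and the scene stay as the last step left them, time stands still between calls to the robot, and variables do not carry over. Pictures are saved under pics/ and viewed, and the job is handed in when it is done.

Besides the shell and the picture viewer there is one more tool, called after "Call:" as name(argument=value, ...), one argument or row to a line, values as JSON. apply_moves: Moves the arm, as the interface text tells. Its arguments: {"type":"object","properties":{"series":{"type":"string"},"force":{"type":"number"}},"required":["series"]}

```bash
mkdir -p pics; ls
python3 - <<'E'
from bench import *
import cv2
o=get_obs(); print({k:o[k] for k in('clock','tcp_pos','orientation','contact_force','grip_width')})
for n in('scene','top'):
    print(n,camera_info(n)); cv2.imwrite(f'pics/{n}0.png',grab_frame(n))
E
```

```text
pics
{'clock': 0.0, 'tcp_pos': array([0.19661488, 0.64511263, 0.23032454]), 'orientation': array([ 0.23072085,  1.55843363, -0.2336117 ]), 'contact_force': array([ 0.22463812,  0.70198838, -0.0203831 ]), 'grip_width': 0.08544397943231723}
scene {'fov_y': 47.23829147286968, 'cx': 313.59187709994836, 'cy': 233.78406140219155, 'rvec': array([ 1.1405964 ,  2.46908561, -0.87906794]), 'tvec': array([ 0.34580723, -0.3081064 ,  1.48922865])}
top {'fov_y': 48.350820309243595, 'cx': 321.9373835271824, 'cy': 233.33231387827823, 'rvec': array([ 2.16810696, -2.18118431,  0.13886625]), 'tvec': array([0.01598517, 0.58517562, 1.03638362])}
```

View pics/scene0.png

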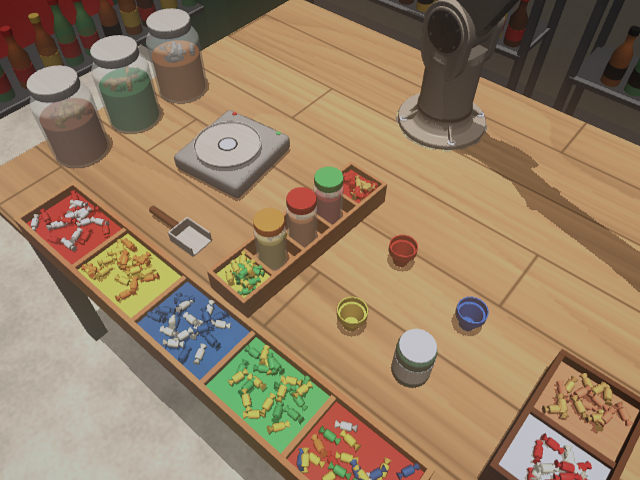

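View pics/top0.png

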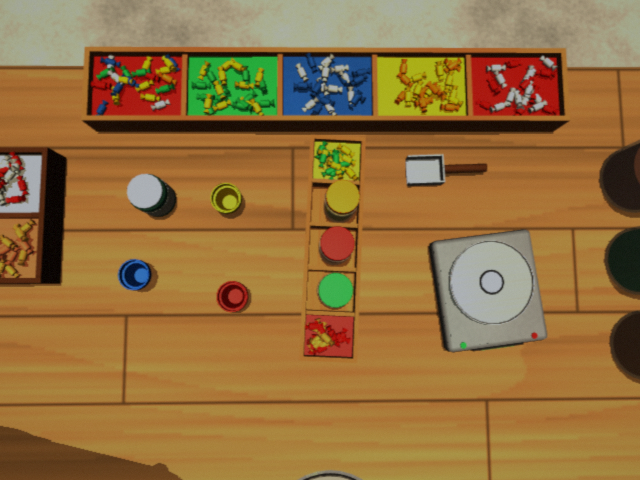

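```bash
python3 - <<'E'
import cv2,numpy as np
a=cv2.imread('pics/top0.png'); s=cv2.imread('pics/scene0.png')
c=lambda im,x,y,w=25:cv2.resize(im[y-w:y+w,x-w:x+w],(260,260),interpolation=cv2.INTER_NEAREST)
r1=np.hstack([c(a,135,275),c(a,232,296),c(a,491,282,50)])
r2=np.hstack([c(s,472,314),c(s,403,250),c(s,228,145,50)])
cv2.imwrite('pics/zoom0.png',np.vstack([r1,r2]))
E
cat > h.py <<'E'
import numpy as np,cv2
from bench import *
def cam(n):
    i=camera_info(n); f=240/np.tan(np.radians(i['fov_y'])/2)
    R,_=cv2.Rodrigues(i['rvec']); return f,i['cx'],i['cy'],R,np.array(i['tvec']).ravel()
def ray(n,u,v):
    f,cx,cy,R,t=cam(n); d=R.T@np.array([(u-cx)/f,(v-cy)/f,1]); return -R.T@t,d/np.linalg.norm(d)
def onz(n,u,v,z):
    o,d=ray(n,u,v); return o+d*(z-o[2])/d[2]
def proj(n,p):
    f,cx,cy,R,t=cam(n); q=R@np.array(p)+t; return np.array([f*q[0]/q[2]+cx,f*q[1]/q[2]+cy])
E
python3 -c "
from h import *
for n in('scene','top'): print(n,ray(n,320,240)); print(proj(n,[0,0,0]))
print(onz('top',491,282,.064),onz('scene',228,145,.064))
print(onz('top',135,274,.056),onz('scene',472,310,.056))
print(onz('top',232,296,.056),onz('scene',403,245,.056))
"
```

```text
scene (array([1.12355971, 0.50085935, 0.95868017]), array([-0.48280018, -0.3945796 , -0.7817998 ]))
[441.03520562 120.23494351]
top (array([0.46981051, 0.03328448, 1.09313643]), array([ 0.09572015, -0.01580705, -0.99528277]))
[330.18363068 535.20604939]
[ 0.48567552 -0.31242539  0.064     ] [ 0.48998579 -0.30957694  0.064     ]
[0.50573547 0.37304296 0.056     ] [0.508947   0.37564227 0.056     ]
[0.46237328 0.18659985 0.056     ] [0.46392315 0.18579273 0.056     ]
```

View pics/zoom0.png

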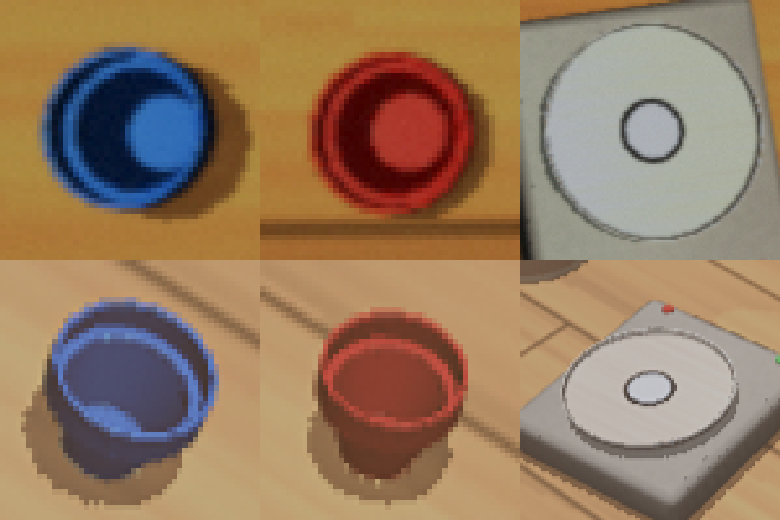

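```bash
cat >> h.py <<'E'
from scipy.optimize import least_squares
def hue(im,col):
    h=cv2.cvtColor(im,cv2.COLOR_BGR2HSV); H,S,V=[h[...,i].astype(int) for i in range(3)]
    if col=='blue': m=(abs(H-112)<14)&(S>90)
    if col=='red': m=((H<7)|(H>172))&(S>110)
    if col=='yellow': m=(abs(H-29)<6)&(S>100)
    return m.astype(np.uint8)
def blob(m,x,y,w=40):
    k=np.zeros_like(m); k[max(0,y-w):y+w,max(0,x-w):x+w]=1
    m=cv2.morphologyEx(m*k,cv2.MORPH_CLOSE,np.ones((3,3)))
    c,_=cv2.findContours(m,cv2.RETR_EXTERNAL,cv2.CHAIN_APPROX_NONE)
    return max(c,key=cv2.contourArea)[:,0,:].astype(float)
def rim(n,im,col,x,y,z=.056,r=.0297,w=40):
    c=blob(hue(im,col),x,y,w)
    P=np.array([onz(n,u,v,z)[:2] for u,v in c]); o=ray(n,320,240)[0][:2]
    c0=P.mean(0); d=(c0-o)/np.linalg.norm(c0-o)
    for _ in range(3):
        Q=P[(P-c0)@d>0.1*r]
        s=least_squares(lambda q:np.hypot(*(Q-q).T)-r,c0,loss='soft_l1',f_scale=.001); c0=s.x
    return c0,np.std(np.hypot(*(Q-c0).T)-r),len(Q)
E
python3 - <<'E'
from h import *
im={n:cv2.imread(f'pics/{n}0.png') for n in('top','scene')}
for col,p in dict(blue=((135,275),(472,314)),red=((232,296),(403,250)),yellow=((227,199),(352,314))).items():
    for n,q in zip(('top','scene'),p): print(col,n,rim(n,im[n],col,*q,w=25))
# mark
for n,(x,y) in dict(top=(491,282),scene=(228,145)).items():
    g=cv2.cvtColor(im[n],cv2.COLOR_BGR2GRAY); w=18
    s=g[y-w:y+w,x-w:x+w]; m=(s<np.median(s)*.72).astype(np.uint8)
    ys,xs=np.nonzero(m); (cx,cy),_,_=cv2.fitEllipse(np.c_[xs,ys].astype(np.float32))
    print('mark',n,len(xs),cx+x-w,cy+y-w,onz(n,cx+x-w,cy+y-w,.064))
for p in [(342,200),(337,245),(336,291)]: print('lid',onz('top',*p,.14))
for p in [(270,222),(301,200),(328,178)]: print('lid s',onz('scene',*p,.14))
print('tin',onz('top',146,190,.1),onz('scene',417,348,.1))
for p in [(315,140),(363,143),(304,356),(353,358)]: print('crate',onz('top',*p,.06))
E
```

```text
blue top (array([0.50531817, 0.37444973]), np.float64(0.0007748372752210457), 40)
blue scene (array([0.51180245, 0.37700011]), np.float64(0.0040746680130951726), 71)
red top (array([0.46256511, 0.18533462]), np.float64(0.0007449309240149929), 40)
red scene (array([0.46713101, 0.18800173]), np.float64(0.004448633528816042), 59)
yellow top (array([0.65370778, 0.20142798]), np.float64(0.0005899230888371912), 40)
yellow scene (array([0.65722091, 0.20140104]), np.float64(0.0007034976121315741), 38)
mark top 169 491.2008628845215 281.7005157470703 [ 0.48624824 -0.31283914  0.064     ]
mark scene 69 230.69896697998047 147.34729385375977 [ 0.49163822 -0.29852776  0.064     ]
lid [ 0.63388362 -0.02209741  0.14      ]
lid [ 0.55232621 -0.01223196  0.14      ]
lid [ 0.47046233 -0.00963109  0.14      ]
lid s [ 0.64695552 -0.01588866  0.14      ]
lid s [ 0.56348726 -0.00826905  0.14      ]
lid s [ 0.47950046 -0.00649653  0.14      ]
tin [0.66113785 0.34294889 0.1       ] [0.66743262 0.34815531 0.1       ]
crate [0.76825299 0.0254615  0.06      ]
crate [ 0.76199979 -0.06970863  0.06      ]
crate [0.34844432 0.04867655 0.06      ]
crate [ 0.34385861 -0.04427137  0.06      ]
```

Run:
```python
import cv2,numpy as np
a=cv2.imread('pics/top0.png')
cv2.imwrite('pics/z1.png',cv2.resize(a[130:370,285:380],None,fx=2.5,fy=2.5,interpolation=cv2.INTER_CUBIC))
from h import *
print(proj('scene',[.486,-.3128,.064]),proj('scene',[.566,-.3128,.064]),proj('scene',[.406,-.3128,.064]))
# tray straightness: points of outer top edge
g=cv2.cvtColor(a,cv2.COLOR_BGR2GRAY).astype(int)
for u in (90,150,200,260,320,380,440,500,560):
    col=cv2.cvtColor(a,cv2.COLOR_BGR2HSV)[35:60,u,1].astype(int); print(u,35+np.argmax(np.diff(col)),end=' ')
```

```text
[228.26073102 143.58166594] [203.74571534 160.89211576] [251.39779091 127.24421304]
90 46 150 46 200 46 260 46 320 56 380 47 440 47 500 47 560 47
```

View pics/z1.png

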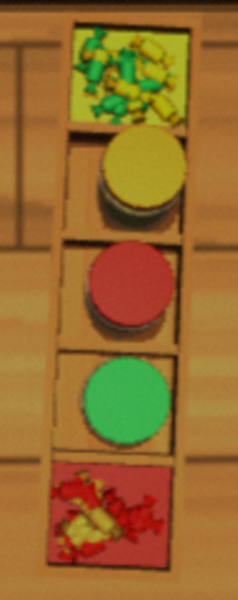

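```bash
cat >> h.py <<'E'
def toolR(o=None):
    o=o or get_obs(); return cv2.Rodrigues(np.array(o['orientation']))[0]
def totool(target,o=None):
    o=o or get_obs(); R=toolR(o); return R.T@(np.array(target)-o['tcp_pos'])
E
python3 - <<'E'
from h import *
R=toolR(); print(R.round(4)); 
# wanted: x down, y = world +-y or +-x
for yy in([0,1,0],[0,-1,0],[1,0,0],[-1,0,0]):
    x=np.array([0,0,-1.]);D=np.c_[x,yy,np.cross(x,yy)]
    print(yy,cv2.Rodrigues(R.T@D)[0].ravel().round(4))
E
```

```text
[[-4.000e-04  2.915e-01  9.566e-01]
 [-1.700e-03  9.566e-01 -2.915e-01]
 [-1.000e+00 -1.700e-03  1.000e-04]]
[0, 1, 0] [-2.958e-01 -1.000e-04  1.700e-03]
[0, -1, 0] [2.8458e+00 2.4000e-03 2.0000e-04]
[1, 0, 0] [1.275e+00 1.200e-03 1.400e-03]
[-1, 0, 0] [-1.8666e+00 -1.5000e-03  1.3000e-03]
```

Call:
apply_moves(
  series="-0.1 0 0 0 -0.03 0.033 1; -0.2 0 0 0.01 -0.07 0.076 1; -0.296 0 0 0.02 -0.11 0.119 1; -0.296 0 0 0.03 -0.15 0.162 1; -0.296 0 0 0.04 -0.19 0.205 1; -0.296 0 0 0.05 -0.23 0.248 1; -0.296 0 0 0.06 -0.27 0.291 1; -0.296 0 0 0.07 -0.31 0.334 1; -0.296 0 0 0.08 -0.345 0.37 1; -0.296 0 0 0.09 -0.361 0.389 1; -0.296 0 0 0.09 -0.361 0.389 1; -0.296 0 0 0.09 -0.361 0.389 1",
  force=40,
)

```text
clock: 1.6
tcp_pos: [0.4632, 0.188, 0.1413]
orientation: [-0.001, 1.571, 0.001]
contact_force: [-0.1, 0.8, 0.6]
grip_width: 0.0852
```

Run:
```python
from h import *
o=get_obs(); print(o['clock'],o['tcp_pos'],toolR(o).round(4),totool([.464,.186,.038],o),o['joints'].round(2))
ims={n:grab_frame(n) for n in('top','scene')}
for n in ims: cv2.imwrite(f'pics/{n}1.png',ims[n])
for n in ims: print(n,proj(n,o['tcp_pos']))
cv2.imwrite('pics/z2.png',np.hstack([cv2.resize(ims['top'][210:340,180:310],(400,400)),cv2.resize(ims['scene'][150:280,340:470],(400,400))]))
```

```text
1.6 [0.46318075 0.1879594  0.14134759] [[-4.0e-04 -1.1e-03  1.0e+00]
 [ 5.0e-04  1.0e+00  1.1e-03]
 [-1.0e+00  5.0e-04 -4.0e-04]] [ 0.10334635 -0.00200986  0.0008535 ] [-0.62  0.31  0.14  2.06 -0.06  0.78  1.12]
top [224.04711378 295.94576993]
scene [409.64107974 218.5895228 ]
```

View pics/z2.png

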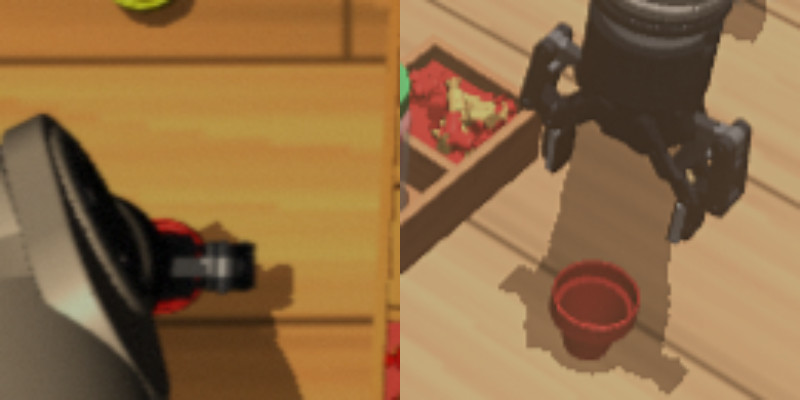

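Call:
apply_moves(
  series="0 0 0 0.03 -0.0015 0.001 1; 0 0 0 0.06 -0.0015 0.001 1; 0 0 0 0.085 -0.0015 0.001 1; 0 0 0 0.103 -0.0015 0.001 1; 0 0 0 0.103 -0.0015 0.001 1; 0 0 0 0.103 -0.0015 0.001 0.75; 0 0 0 0.103 -0.0015 0.001 0.6; 0 0 0 0.103 -0.0015 0.001 0.5; 0 0 0 0.103 -0.0015 0.001 0.4; 0 0 0 0.103 -0.0015 0.001 0.4; 0 0 0 0.103 -0.0015 0.001 0.4; 0 0 0 0.103 -0.0015 0.001 0.4",
  force=30,
)

```text
clock: 3.2
tcp_pos: [0.4655, 0.1862, 0.0396]
orientation: [0.001, 1.569, 0.001]
contact_force: [-1.8, -0.1, 6.5]
grip_width: 0.0583
```

Run:
```python
from h import *
o=get_obs(); print(o['clock'],o['tcp_pos'],o['contact_force'],o['grip_width'])
ims={n:grab_frame(n) for n in('top','scene')}
for n in ims: cv2.imwrite(f'pics/{n}2.png',ims[n])
cv2.imwrite('pics/z3.png',np.hstack([cv2.resize(ims['top'][230:360,170:300],(400,400)),cv2.resize(ims['scene'][190:290,350:450],(400,400))]))
```

```text
3.2 [0.46545482 0.18622172 0.03961092] [-1.78224858 -0.11895099  6.46453369] 0.058297171367841946
```

View pics/z3.png

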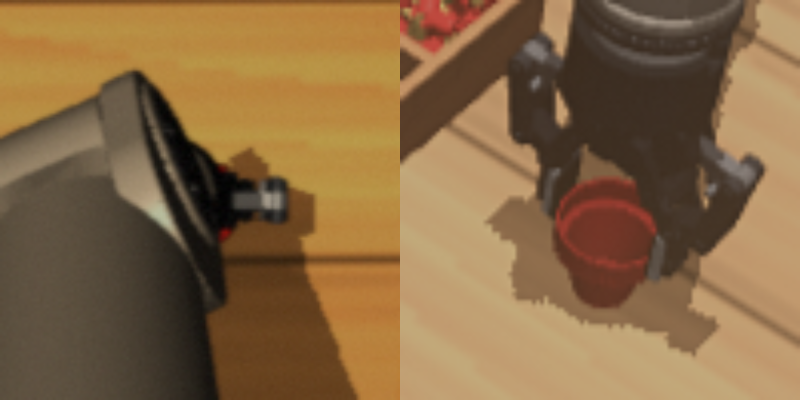

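Run:
```python
from h import *
z=lambda p:((proj('scene',p)-[350,190])*4+[400,0]).round()
for s in(-1,1):
  for h in(.034,.04,.046): print(s,h,z([.4655,.1862+s*.03,h]),z([.4655+.011,.1862+s*.03,h]))
for h in(.056,.038): print(h,[z([.4655+.03*np.cos(a),.1862+.03*np.sin(a),h]) for a in (0,1.57,3.14,4.71)])
```

```text
-1 0.034 [559. 219.] [547. 231.]
-1 0.04 [561. 212.] [548. 224.]
-1 0.046 [562. 205.] [550. 217.]
1 0.034 [653. 277.] [641. 290.]
1 0.04 [655. 270.] [643. 283.]
1 0.046 [656. 264.] [644. 277.]
0.056 [array([578., 257.]), array([659., 252.]), array([643., 188.]), array([564., 193.])]
0.038 [array([574., 278.]), array([654., 273.]), array([639., 209.]), array([560., 214.])]
```

Call:
apply_moves(
  series="0 0 0 -0.015 0 0 0.4; 0 0 0 -0.045 0 0 0.4; 0 0 0 -0.08 0 0 0.4; 0 0 0 -0.105 0.015 0.003 0.4; 0 0 0 -0.11 0.045 0.01 0.4; 0 0 0 -0.11 0.08 0.018 0.4; 0 0 0 -0.11 0.115 0.026 0.4; 0 0 0 -0.11 0.15 0.034 0.4; 0 0 0 -0.11 0.175 0.039 0.4; 0 0 0 -0.1 0.188 0.042 0.4; 0 0 0 -0.09 0.188 0.042 0.4; 0 0 0 -0.09 0.188 0.042 0.4",
)

```text
clock: 4.8
tcp_pos: [0.5059, 0.3712, 0.1269]
orientation: [-0.001, 1.573, -0.003]
contact_force: [0.4, -0.1, -0.1]
grip_width: 0.0588
```

Run:
```python
from h import *
o=get_obs(); print(o['clock'],o['tcp_pos'],o['contact_force'],o['grip_width'])
ims={n:grab_frame(n) for n in('top','scene')}
for n in ims: cv2.imwrite(f'pics/{n}3.png',ims[n])
cv2.imwrite('pics/z4.png',np.hstack([cv2.resize(ims['top'][210:340,70:200],(400,400)),cv2.resize(ims['scene'][235:365,410:540],(400,400))]))
```

```text
4.8 [0.50592415 0.37124148 0.12692061] [ 0.44707566 -0.08894226 -0.08190591] 0.05884991755117706
```

View pics/z4.png

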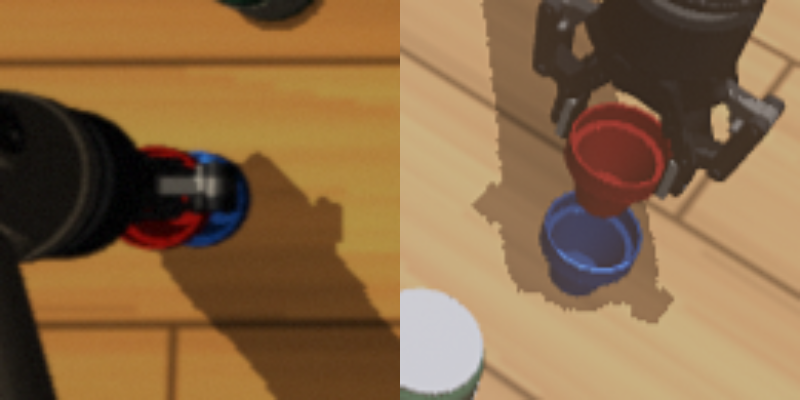

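```bash
cat > m.py <<'E'
from h import *
def ext(n,p,z):  # predicted extremes of rim+collar outline, (umin,umax,vmin)
    a=np.linspace(0,6.283,200); q=np.array([proj(n,[p[0]+.03*np.cos(t),p[1]+.03*np.sin(t),zz]) for t in a for zz in(z,z-.018)])
    return q.min(0).round(2),q.max(0).round(2)
E
python3 - <<'E'
from m import *
for n,b in dict(scene=((472,314),(480,285)),top=((135,275),(125,273))).items():
    im=cv2.imread(f'pics/{n}3.png')
    for col,p in zip(('blue','red'),b):
        h=cv2.cvtColor(im,cv2.COLOR_BGR2HSV)
        m=((abs(h[...,0].astype(int)-115)<20)&(h[...,1]>60)) if col=='blue' else (((h[...,0]<6)|(h[...,0]>172))&(h[...,1]>140))
        c=blob(m.astype(np.uint8),*p,30); print(n,col,c.min(0),c.max(0))
print(ext('scene',(.506,.374),.056),ext('scene',(.509,.376),.056),ext('scene',(.5059,.3712),.1434))
print(ext('top',(.506,.374),.056),ext('top',(.509,.376),.056),ext('top',(.5059,.3712),.1434))
E
```

```text
scene blue [457. 297.] [488. 326.]
scene red [465. 269.] [495. 300.]
top blue [131. 259.] [150. 289.]
top red [109. 273.] [136. 290.]
(array([454.25, 295.23]), array([488.04, 327.07])) (array([454.34, 296.79]), array([488.19, 328.73])) (array([462.52, 268.23]), array([498.78, 301.56]))
(array([118.78, 258.28]), array([152.97, 289.59])) (array([117.79, 256.73]), array([151.98, 288.05])) (array([102.56, 255.27]), array([140.16, 289.45]))
```

Call:
apply_moves(
  series="0 0 0 0 0.0035 0.002 0.4; 0 0 0 0.015 0.0035 0.002 0.4; 0 0 0 0.03 0.0035 0.002 0.4; 0 0 0 0.04 0.0035 0.002 0.4; 0 0 0 0.05 0.0035 0.002 0.4; 0 0 0 0.057 0.0035 0.002 0.4; 0 0 0 0.063 0.0035 0.002 0.4; 0 0 0 0.063 0.0035 0.002 0.4",
)

```text
clock: 5.9
tcp_pos: [0.5084, 0.3769, 0.0649]
orientation: [-0.0, 1.571, -0.0]
contact_force: [0.1, 1.0, -0.3]
grip_width: 0.0585
```

Run:
```python
from h import *
o=get_obs(); print(o['clock'],o['tcp_pos'],o['contact_force'],o['grip_width'])
ims={n:grab_frame(n) for n in('top','scene')}
for n in ims: cv2.imwrite(f'pics/{n}4.png',ims[n])
cv2.imwrite('pics/z5.png',np.hstack([cv2.resize(ims['top'][210:340,70:200],(400,400)),cv2.resize(ims['scene'][255:355,420:520],(400,400))]))
```

```text
5.9 [0.50837529 0.37687092 0.06489048] [ 0.12801491  1.04722082 -0.30544561] 0.05845889780388581
```

View pics/z5.png

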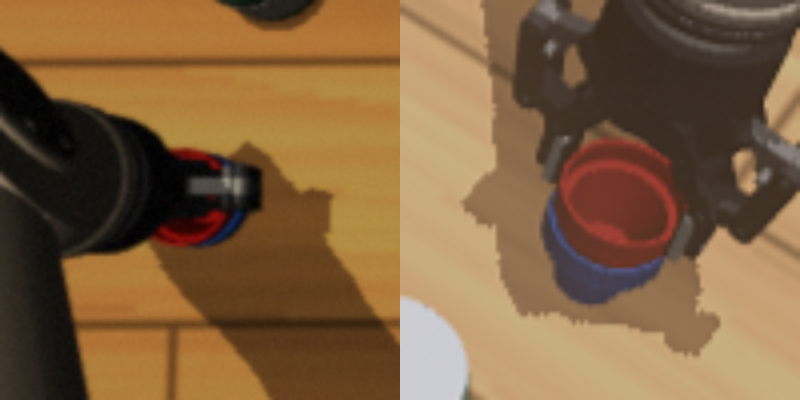

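Call:
apply_moves(
  series="0 0 0 0 -0.002 0 0.4; 0 0 0 0.003 -0.002 0 0.4; 0 0 0 0.006 -0.002 0 0.4; 0 0 0 0.008 -0.002 0 0.4; 0 0 0 0.008 -0.002 0 0.4",
)

```text
clock: 6.62
tcp_pos: [0.509, 0.3747, 0.0577]
orientation: [-0.0, 1.571, -0.0]
contact_force: [-0.6, -1.9, 4.7]
grip_width: 0.0586
```

Run:
```python
from h import *
o=get_obs(); print(o['clock'],o['tcp_pos'],o['contact_force'],o['grip_width'])
ims={n:grab_frame(n) for n in('top','scene')}
for n in ims: cv2.imwrite(f'pics/{n}5.png',ims[n])
cv2.imwrite('pics/z6.png',np.hstack([cv2.resize(ims['top'][210:340,70:200],(400,400)),cv2.resize(ims['scene'][255:355,420:520],(400,400))]))
```

```text
6.625 [0.50895462 0.3746581  0.05773437] [-0.59074019 -1.94669522  4.71233514] 0.058594229643905524
```

View pics/z6.png

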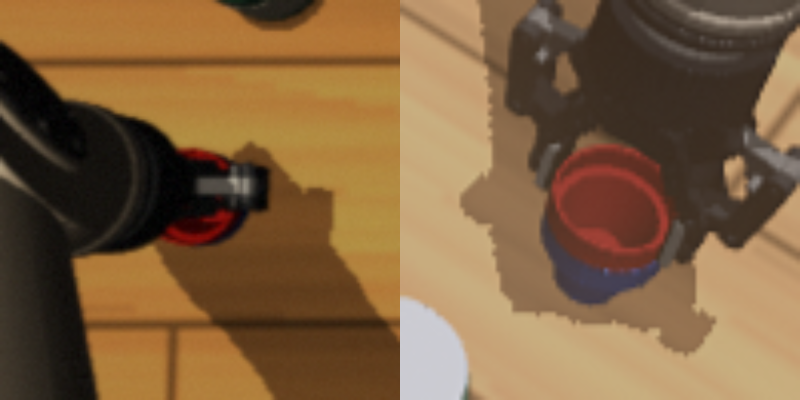

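Call:
apply_moves(
  series="0 0 0 0 0 0 0.75; 0 0 0 0 0 0 0.85; 0 0 0 0 0 0 1; 0 0 0 0 0 0 1; 0 0 0 -0.02 0 0 1; 0 0 0 -0.05 0 0 1; 0 0 0 -0.08 0 0 1; 0 0 0 -0.08 0 0 1",
)

```text
clock: 7.72
tcp_pos: [0.5105, 0.3764, 0.1415]
orientation: [0.004, 1.566, 0.003]
contact_force: [-0.8, 0.1, 0.1]
grip_width: 0.0852
```

Run:
```python
from h import *
o=get_obs(); print(o['clock'],o['tcp_pos'],o['contact_force'],o['grip_width'])
ims={n:grab_frame(n) for n in('top','scene')}
for n in ims: cv2.imwrite(f'pics/{n}6.png',ims[n])
cv2.imwrite('pics/z7.png',np.hstack([cv2.resize(ims['top'][210:340,70:200],(400,400)),cv2.resize(ims['scene'][255:355,420:520],(400,400))]))
```

```text
7.725 [0.51049321 0.37637263 0.14148936] [-0.79272317  0.08759872  0.0536352 ] 0.08517615176157843
```

View pics/z7.png

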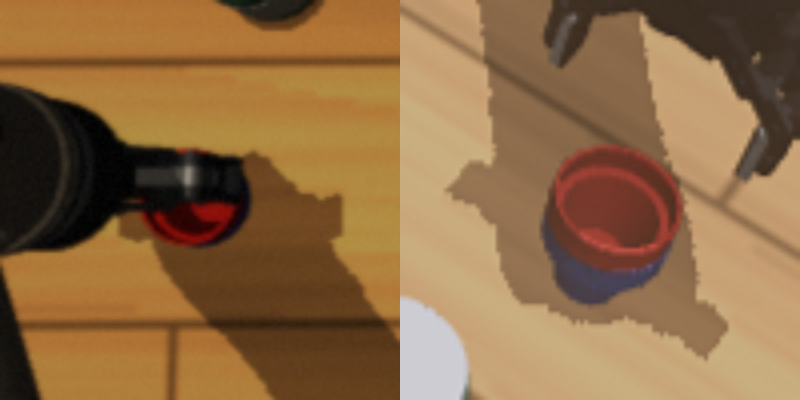

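```bash
cat >> m.py <<'E'
def masks(im):
    h=cv2.cvtColor(im,cv2.COLOR_BGR2HSV); H=h[...,0].astype(int)
    return ((abs(H-115)<20)&(h[...,1]>50)).astype(np.uint8), (((H<6)|(H>172))&(h[...,1]>120)).astype(np.uint8)
def outline(n,p,z,prof):
    a=np.linspace(0,6.283,120); q=np.array([proj(n,[p[0]+r*np.cos(t),p[1]+r*np.sin(t),z+h]) for t in a for h,r in prof])
    return q.min(0).round(2),q.max(0).round(2)
CUP=((0,.016),(.038,.025),(.038,.03),(.056,.03))
E
python3 - <<'E'
from m import *
im=cv2.imread('pics/scene6.png'); b,r=masks(im)
cb=blob(b,471,318,28);cr=blob(r,474,307,28)
print('blue',cb.min(0),cb.max(0),'red',cr.min(0),cr.max(0))
for p in((.509,.375),(.507,.374)):
  print(p,outline('scene',p,0,CUP),outline('scene',p,.018,CUP[2:]))
big=im.copy()[280:340,440:505]
cv2.imwrite('pics/z8.png',cv2.resize(big,None,fx=9,fy=9,interpolation=cv2.INTER_NEAREST))
E
```

```text
blue [468. 321.] [484. 328.] red [458. 292.] [489. 319.]
(0.509, 0.375) (array([453.89, 296.51]), array([487.72, 331.77])) (array([455.76, 291.41]), array([490.09, 323.64]))
(0.507, 0.374) (array([453.99, 295.57]), array([487.77, 330.79])) (array([455.86, 290.45]), array([490.14, 322.62]))
```

View pics/z8.png

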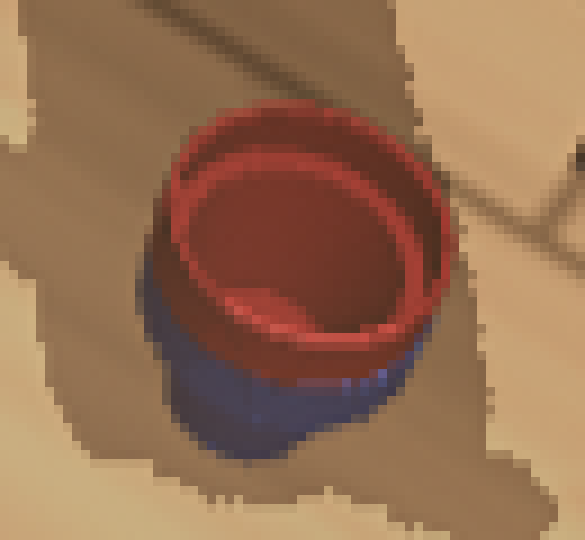

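Run:
```python
from h import *
o=get_obs(); print(o['clock'],o['tcp_pos'],o['orientation'],totool([.508,.3755,.024],o))
```

```text
7.825 [0.50871103 0.37513617 0.13821331] [5.41194986e-04 1.56994267e+00 8.73405644e-04] [ 0.11421295  0.00026112 -0.00080845]
```

Call:
apply_moves(
  series="0 0 0 0.025 0 -0.0005 1; 0 0 0 0.05 0 -0.0005 1; 0 0 0 0.075 0 -0.0005 1; 0 0 0 0.095 0 -0.0005 1; 0 0 0 0.108 0 -0.0005 1; 0 0 0 0.114 0 -0.0005 1; 0 0 0 0.114 0 -0.0005 1; 0 0 0 0.114 0 -0.0005 0.85; 0 0 0 0.114 0 -0.0005 0.75; 0 0 0 0.114 0 -0.0005 0.6; 0 0 0 0.114 0 -0.0005 0.4; 0 0 0 0.114 0 -0.0005 0.4",
  force=40,
)

```text
clock: 9.32
tcp_pos: [0.5085, 0.3754, 0.0242]
orientation: [0.001, 1.57, 0.001]
contact_force: [-1.0, -0.4, 6.5]
grip_width: 0.059
```

Run:
```python
from h import *
o=get_obs(); print(o['clock'],o['tcp_pos'],o['contact_force'],o['grip_width'])
ims={n:grab_frame(n) for n in('top','scene')}
for n in ims: cv2.imwrite(f'pics/{n}7.png',ims[n])
cv2.imwrite('pics/z9.png',np.hstack([cv2.resize(ims['top'][210:340,70:200],(400,400)),cv2.resize(ims['scene'][265:345,430:510],(400,400))]))
o=get_obs();print(o['tcp_pos'],o['contact_force'])
```

```text
9.325 [0.50850227 0.3754473  0.02415975] [-0.98132331 -0.43961491  6.53486993] 0.058993529575083976
[0.50849923 0.37545986 0.02418728] [ 0.51613545 -1.02266905  5.87703114]
```

View pics/z9.png

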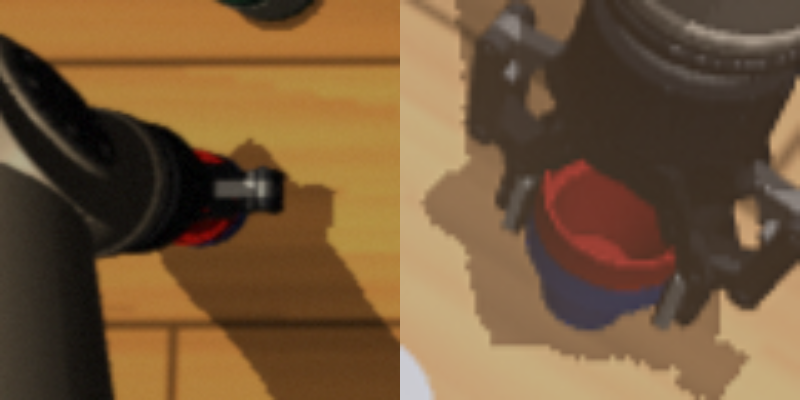

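Call:
apply_moves(
  series="0 0 0 -0.006 0 0 0.4; 0 0 0 -0.015 0 0 0.4; 0 0 0 -0.03 0 0 0.4; 0 0 0 -0.05 0 0 0.4; 0 0 0 -0.07 0 0 0.4; 0 0 0 -0.09 0 0 0.4; 0 0 0 -0.11 0 0 0.4; 0 0 0 -0.13 0 0 0.4; 0 0 0 -0.15 0 0 0.4; 0 0 0 -0.17 0 0 0.4; 0 0 0 -0.18 0 0 0.4; 0 0 0 -0.18 0 0 0.4",
)

```text
clock: 10.92
tcp_pos: [0.5084, 0.3752, 0.2042]
orientation: [0.001, 1.57, 0.001]
contact_force: [-0.4, 0.2, -1.6]
grip_width: 0.059
```

Run:
```python
from m import *
o=get_obs(); print(o['clock'],o['tcp_pos'],o['contact_force'],o['grip_width'],o['joints'].round(2))
ims={n:grab_frame(n) for n in('top','scene')}
for n in ims: cv2.imwrite(f'pics/{n}8.png',ims[n])
p=proj('scene',o['tcp_pos']+[0,0,.01]).astype(int); q=proj('top',o['tcp_pos']).astype(int)
print(p,q)
f=lambda im,c,w:cv2.resize(im[c[1]-w:c[1]+w,max(0,c[0]-w):c[0]+w],(400,400))
cv2.imwrite('pics/z10.png',np.hstack([f(ims['top'],q,65),f(ims['scene'],p,40)]))
z=o['tcp_pos'][2]-.0242; P=o['tcp_pos'][:2]
print(outline('scene',P,z,CUP),outline('scene',P,z+.018,CUP[2:]),p-40)
```

```text
10.925 [0.5083586  0.37520007 0.204183  ] [-0.40083768  0.19800713 -1.60133774] 0.058962411381380864 [-0.82  0.43  0.12  1.7  -0.06  1.01  0.89]
[493 260] [104 269]
(array([475.43, 238.38]), array([514.98, 279.74])) (array([477.92, 231.61]), array([518.15, 267.28])) [453 220]
```

View pics/z10.png

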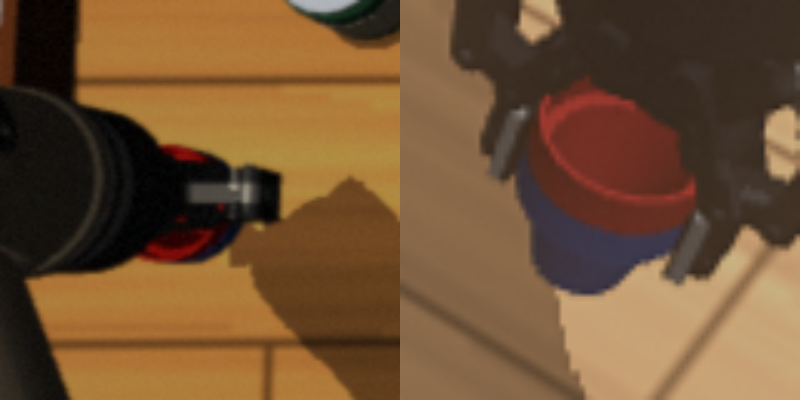

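Call:
apply_moves(
  series="0 0 0 0 -0.008 0 0.4; 0 0 0 0 -0.025 -0.001 0.4; 0 0 0 0 -0.05 -0.002 0.4; 0 0 0 0 -0.08 -0.003 0.4; 0 0 0 0 -0.11 -0.004 0.4; 0 0 0 0 -0.14 -0.005 0.4; 0 0 0 0 -0.17 -0.006 0.4; 0 0 0 0 -0.2 -0.007 0.4; 0 0 0 0 -0.23 -0.008 0.4; 0 0 0 0 -0.26 -0.009 0.4; 0 0 0 0 -0.29 -0.01 0.4; 0 0 0 0 -0.32 -0.01 0.4",
)

```text
clock: 12.52
tcp_pos: [0.4971, 0.0521, 0.2033]
orientation: [0.001, 1.571, -0.001]
contact_force: [0.0, -0.3, -0.9]
grip_width: 0.0592
```

Call:
apply_moves(
  series="0 0 0 0 -0.03 -0.001 0.4; 0 0 0 0 -0.06 -0.002 0.4; 0 0 0 0 -0.09 -0.003 0.4; 0 0 0 0 -0.12 -0.004 0.4; 0 0 0 0 -0.15 -0.005 0.4; 0 0 0 0 -0.18 -0.006 0.4; 0 0 0 0 -0.21 -0.007 0.4; 0 0 0 0 -0.24 -0.008 0.4; 0 0 0 0 -0.27 -0.009 0.4; 0 0 0 0 -0.3 -0.01 0.4; 0 0 0 0 -0.325 -0.011 0.4; 0 0 0 0 -0.34 -0.011 0.4",
)

```text
clock: 14.02
tcp_pos: [0.4853, -0.2873, 0.2034]
orientation: [0.002, 1.571, -0.003]
contact_force: [-0.4, 0.2, -1.8]
grip_width: 0.0588
```

Run:
```python
from m import *
o=get_obs(); print(o['clock'],o['tcp_pos'],o['orientation'],o['contact_force'],o['grip_width'],o['joints'].round(2))
print(totool([.487,-.312,.102],o))
```

```text
14.025 [ 0.48530482 -0.28731677  0.20338892] [ 0.00225985  1.57108636 -0.00256855] [-0.4487061   0.15482544 -1.76037356] 0.058808654567074826 [ 0.1   0.34  0.41  1.88 -0.16  0.96  2.15]
[ 0.10139326 -0.02465794  0.00180056]
```

Finish the sideways move, then look before descending.

Call:
apply_moves(
  series="0 0 0 0 -0.01 0.001 0.4; 0 0 0 0 -0.02 0.001 0.4; 0 0 0 0.015 -0.024 0.001 0.4; 0 0 0 0.035 -0.024 0.001 0.4; 0 0 0 0.055 -0.024 0.001 0.4; 0 0 0 0.065 -0.024 0.001 0.4; 0 0 0 0.065 -0.024 0.001 0.4; 0 0 0 0.065 -0.024 0.001 0.4",
)

```text
clock: 15.02
tcp_pos: [0.4886, -0.3092, 0.1388]
orientation: [-0.0, 1.57, -0.0]
contact_force: [0.4, 0.3, -1.0]
grip_width: 0.0593
```

```bash
cat > look.py <<'E'
import sys
from m import *
o=get_obs(); print(o['clock'],o['tcp_pos'],o['orientation'],o['contact_force'],o['grip_width'],o['qvel'].round(3).max())
k=sys.argv[1]
ims={n:grab_frame(n) for n in('top','scene')}
for n in ims: cv2.imwrite(f'pics/{n}{k}.png',ims[n])
p=proj('scene',o['tcp_pos']).astype(int); q=proj('top',o['tcp_pos']).astype(int)
f=lambda im,c,w:cv2.resize(im[c[1]-w:c[1]+w,max(0,c[0]-w):c[0]+w],(400,400))
cv2.imwrite(f'pics/zz{k}.png',np.hstack([f(ims['top'],q,65),f(ims['scene'],p,50)]))
z=o['tcp_pos'][2]-.0242; P=o['tcp_pos'][:2]
print('blue',outline('scene',P,z,CUP),'red',outline('scene',P,z+.018,CUP[2:]),'crop',p-50,q-65)
print('mark proj',proj('scene',[.487,-.312,.064]),'togo',totool([.487,-.312,.102],o))
E
python3 look.py 9
```

```text
15.025 [ 0.48860631 -0.30916597  0.13875766] [-4.88934655e-04  1.57006042e+00 -1.64744617e-05] [ 0.44348994  0.2911585  -1.00310026] 0.05925499222565445 0.003
blue (array([209.66, 101.07]), array([237.04, 132.98])) red (array([208.49,  94.6 ]), array([236.19, 117.72])) crop [174  70] [438 214]
mark proj [228.19295198 143.93531651] togo [ 0.03675737 -0.00282171 -0.00163421]
```

View pics/zz9.png

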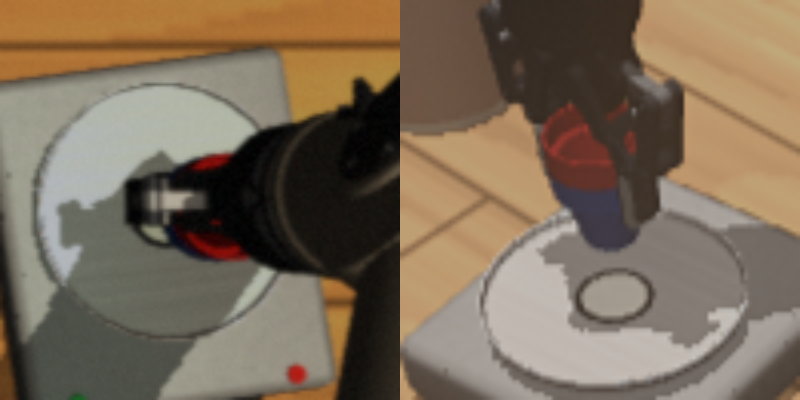

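Call:
apply_moves(
  series="0 0 0 0.008 -0.0025 -0.0015 0.4; 0 0 0 0.018 -0.0025 -0.0015 0.4; 0 0 0 0.027 -0.0025 -0.0015 0.4; 0 0 0 0.033 -0.0025 -0.0015 0.4; 0 0 0 0.036 -0.0025 -0.0015 0.4; 0 0 0 0.038 -0.0025 -0.0015 0.4; 0 0 0 0.038 -0.0025 -0.0015 0.4; 0 0 0 0.038 -0.0025 -0.0015 0.4; 0 0 0 0.038 -0.0025 -0.0015 0.4",
)

```text
clock: 16.25
tcp_pos: [0.4868, -0.3116, 0.1005]
orientation: [-0.0, 1.57, 0.0]
contact_force: [0.2, 0.3, -0.9]
grip_width: 0.0594
```

```bash
python3 look.py 10
```

```text
16.25 [ 0.48681343 -0.31155784  0.10047861] [-2.05854371e-04  1.57048576e+00  7.63598068e-05] [ 0.21114783  0.31772178 -0.92105403] 0.05939400507110609 0.002
blue (array([211.92, 113.56]), array([238.6 , 144.57])) red (array([210.81, 107.39]), array([237.79, 130.18])) crop [176  82] [432 216]
mark proj [228.19295198 143.93531651] togo [-0.0015213  -0.00044232  0.00018697]
```

View pics/zz10.png

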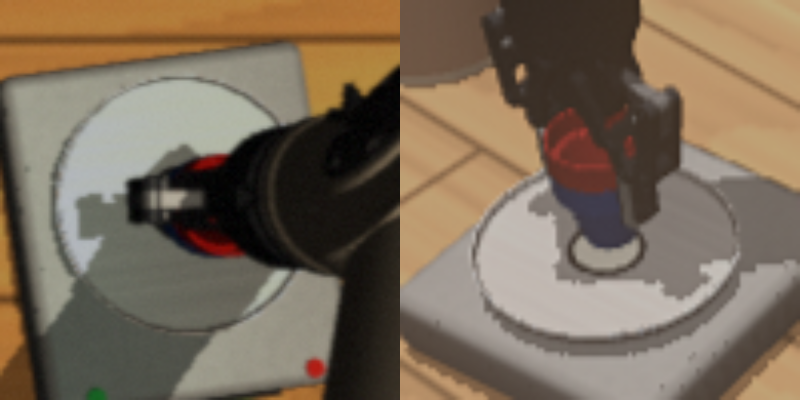

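Run:
```python
from m import *
im=cv2.imread('pics/scene10.png'); print(proj('scene',[.4868,-.3116,.0763]),outline('scene',(.4868,-.3116),.0763,CUP[:1]))
print(onz('scene',227.75,144.8,.064))
cv2.imwrite('pics/z11.png',cv2.resize(im[100:155,200:260],None,fx=10,fy=10,interpolation=cv2.INTER_NEAREST))
```

```text
[227.7580446  140.09185022] (array([221.08, 135.7 ]), array([234.42, 144.55]))
[ 0.48987589 -0.31055944  0.064     ]
```

View pics/z11.png

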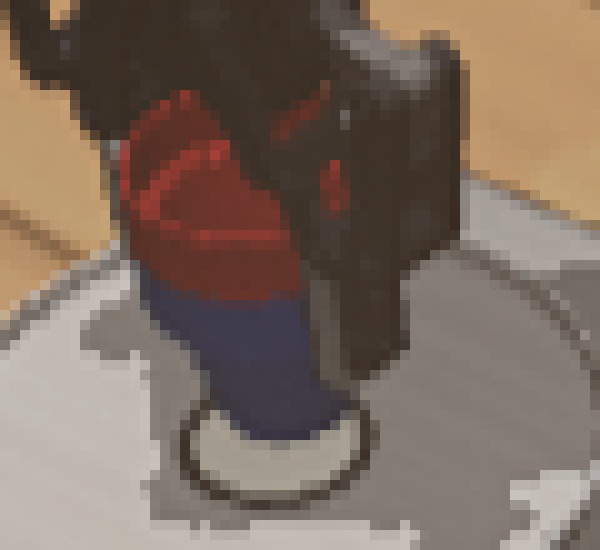

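```bash
python3 -c "
from bench import *
print(hand_in())"
```

```text
the job is handed in; nothing more can be done
None
```

I nested the red cup in the blue one, gripped the pair by the blue collar at 40 N and carried it over the crate. I handed in with the pair still held over the scale pan, at about 16 s of the 64 s allowed. `hand_in()` reports no verdict, so these are my own last checks:

- **Nesting:** after release the outline matched a full nest to within about 1 px, or 2–3 mm. In the last picture the red/blue boundary was still at the expected row (130, predicted 130.2).
- **Crossing:** the blue cup's foot was at about 0.18 m over the crate, against jar lids at 0.14 m.
- **Final pose:** the measured tool tip was at (0.487, -0.312, 0.100) m, pointing straight down. That puts the blue cup's foot about 12 mm above the pan, and nothing showed contact with the scale.
- **Grip and stillness:** the opening was 59 mm and the joints were nearly still. The wrist force was about 1 N downward, consistent with the weight of the cups.

**Disagreement:** the two cameras put the pan mark about 4 mm apart, at (0.486, -0.313) and (0.490, -0.311). I aimed at (0.487, -0.312), so the centring error should be at most about 4 mm against the 15 mm allowed. No check failed. I did not re-measure the yellow cup, jars, tin or scoop at the end, but no move brought the arm or cups near them except the pass high over the jars.

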